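Pack the angle grinder's parts into its case tray

TASK

Put the grinder's own parts away in the yellow case tray: the side handle with the bare threaded stud, the red-gripped two-pin spanner, the wire cup brush with the hexagonal hub and the round lock nut, each lying or standing fully down in the recess cut for it. The drill's side handle (with the clamp ring) and the drill's cup brush (with the thin shank) do not belong in this case: leave them where they lie.

Things in the scene. Friction and masses are not known exactly. Their poses are not given: they have to be found in the camera images.
- handle: The grinder's side handle, lying: black rubber grip with yellow band, 32 mm wide (y), 30 high, flat-sided (does not roll), x = -55 to 33 mm; black flange 40 wide, 30 high to x = 39; bare steel threaded stud 10 mm thick, 15 mm above the underside, to x = 55. 0.1 to 0.2 kg. Origin: middle of underside; x towards the stud, z up.
- spanner: The grinder's two-pin spanner, lying flat, pins up: red grip 20 mm wide (y), 15 high, x = -62 to 20 mm; then a steel head 6 mm thick (4.5 to 10.5 mm above the underside), 18 wide to x = 34, 42 wide to x = 62, with two 7 mm pins. Balances near its origin. 0.1 to 0.25 kg. Origin: middle of underside; x towards the head, z up.
- brush: The grinder's wire cup brush, standing on brass-coloured bristles: flared skirt 50 mm across at its foot, 18 high; blue cup 39 mm across to 27 mm height, narrowing to 31; on top a thick steel hexagonal hub with a hole, 22 to 25 mm across, from 31 to 48 mm height. 0.12 to 0.26 kg. Origin: centre of underside; z up.
- locknut: The grinder's round lock nut: dark knurled steel, 42 mm across, 18 high, with a yellow half-ring on its bright top. 0.08 to 0.17 kg. Origin: centre of underside; z up.
- insert_handle: Side handle's place: fixed charcoal insert in the yellow tray (rim 30 mm above table), 150 (x) x 78 (y) x 22 mm; origin: centre of underside, 5 mm above table. Recess 8 mm deep (floor at z = 14): 54 mm wide from x = -63 to 47, then 26 wide for the stud to x = 63. The handle fits with its origin over the insert's and x along the insert's x.
- insert_spanner: Spanner's place: fixed charcoal insert in the yellow tray (rim 30 mm above table), 150 (x) x 78 (y) x 22 mm; origin: centre of underside, 5 mm above table. Recess 6 mm deep (floor at z = 16): 36 mm wide from x = -69 to 26, then 58 wide for the head to x = 69. The spanner fits with its origin over the insert's and x along the insert's x.
- insert_brush: Cup brush's place: fixed charcoal insert in the yellow tray (rim 30 mm above table), 150 (x) x 78 (y) x 22 mm; origin: centre of underside, 5 mm above table. One large round recess in its middle, 66 mm across, 8 mm deep (floor at z = 14). All four inserts have red recess floors and lie side by side along y, 79 mm apart, in any order.
- insert_nut: Lock nut's place: fixed charcoal insert in the yellow tray (rim 30 mm above table), 150 (x) x 78 (y) x 22 mm; origin: centre of underside, 5 mm above table. Empty round recess 58 mm across, 6 mm deep (floor at z = 16), centre at x = +30, y = 0; at x = -38 a fixed silver flange, 40 mm across, is already stowed, standing 7 mm above the insert's top.
- drill_handle: Look-alike, to be left: the drill's side handle, the same black grip with yellow band but with a black clamp ring 47 mm across at its end, no steel stud. 125 mm long, 32 wide (47 at the ring), 30 high. Origin: middle of underside; x towards the ring.
- drill_brush: Look-alike, to be left: the drill's wire cup brush, 44 mm across, blue cup with a thin smooth steel shank 6 mm thick in place of the hexagonal hub; 61 mm high in all. Origin: centre of underside.
There are look-alikes about, which are no part of the job. Leave any green or white look-alike of the handle alone.

How it is judged:
At the end, for the whole second after the job is handed in: Handle, spanner, brush and lock nut each rest on the floor of their own recess (within 13 mm of its middle in x and y, about 4 mm in height, 0.12 rad of level; the long two along it within 0.3 rad), released and still; the drill's handle and brush within 30 mm of their start (x of handle in the frame of insert_handle between -0.013 and 0.013 m and y of handle in the frame of insert_handle between -0.013 and 0.013 m and z of handle in the frame of insert_handle between 0.011 and 0.018 m and angle between each of handle, spanner, brush, locknut's own z axis and vertical below 0.12 rad and linear speed of each of handle, spanner, brush, locknut below 0.02 m/s and angular speed of each of handle, spanner, brush, locknut below 0.2 rad/s and angle between the x axis of handle and the x axis of insert_handle, either way round below 0.3 rad and x of spanner in the frame of insert_spanner between -0.013 and 0.013 m and y of spanner in the frame of insert_spanner between -0.013 and 0.013 m and z of spanner in the frame of insert_spanner between 0.013 and 0.02 m and angle between the x axis of spanner and the x axis of insert_spanner, either way round below 0.3 rad and x of brush in the frame of insert_brush between -0.013 and 0.013 m and y of brush in the frame of insert_brush between -0.013 and 0.013 m and z of brush in the frame of insert_brush between 0.011 and 0.018 m and x of locknut in the frame of insert_nut between 0.017 and 0.043 m and y of locknut in the frame of insert_nut between -0.013 and 0.013 m and z of locknut in the frame of insert_nut between 0.013 and 0.02 m and distance of each of drill_handle, drill_brush from where it was at the start of the episode below 0.03 m); the robot touches nothing.
It fails at once if the drill's side handle is carried off or pushed more than 30 mm (distance of drill_handle from where it was at the start of the episode above 0.03 m).
It fails at once if the drill's cup brush is carried off or pushed more than 30 mm (distance of drill_brush from where it was at the start of the episode above 0.03 m).
It also fails if it takes over 122 s, if anything falls off the work surface, if the arm or the gripper's body presses on something with over 40 N, if the wrist force passes 120 N, or if a joint passes its speed limit or range.

ROBOT

A 6-joint arm with a two-finger parallel gripper is mounted at the origin on the work surface. World frame = base frame: x ahead of the robot, y to its left, z up, the work surface at z = 0. Lengths are in m, angles in rad, forces in N, time in s.
With the tool pointing down it reaches from about 0.325 to 0.85 m from the base axis. Payload 15.5 kg.
Tool frame: the origin (TCP) lies at the very end of the fingers, on their centre line; the grasp point (between the pads) lies 19 mm behind it; z points along the fingers, y is the line along which they close (so a half turn about z gives the same grasp; the last joint's range is limited). The gripper opens to 91 mm and grips with 3 to 60 N. Pads are 32 mm wide; open, the fingers measure 118 mm over their backs; the gripper's body (76 mm by 178 mm) begins 60 mm behind the grasp point.
Start: joints at [1.067, 0.494, 1.345, -0, 1.302, -0.096], TCP at [0.248, 0.574, 0.214] pointing down, gripper open.
Joint ranges: [-2.91, 2.91], [-0.82, 2.16], [0.22, 2.67], [-1.22, 4.37], [0.12, 2.79], [-3.08, 3.08]. Speed limits (rad/s): [1.89, 1.89, 2.57, 3.01, 3.01, 3.01].

INTERFACE

Orientations are given as a rotation vector (axis times angle).
In Python, from plant import r gives the robot as it stands.
- The arm moves only by the tool arm_command, never from a script. Its argument "moves" is text: rows parted by semicolons, each of 7 numbers parted by spaces: the turn, a rotation vector about the tool's x, y, z in rad, then the shift along the tool's x, y, z in cm, then the finger opening in cm, from 0 to 9.12. A call has 1 to 12 rows; each row shifts and turns the commanded pose from where the row before left it, along the tool's axes as they then stand; what a row does not reach is not made up. A row lasts 1/10 s, in which the tool goes at most 50 mm and 8.59 degrees, less where a joint would pass 70% of its speed; a pose out of reach is approached as far as the arm can. A call is refused whole if a number of a shift passes 5 or a number of a turn 0.15, either way. A call with a gripper value outside its range is refused whole. The fingers move at their own pace and stop on an object; "squeeze" is the grip in N (left out, the last holds). Time passes only in rows, so rows that do not move let the fingers close. It gives the time, the measured TCP pose, the force, the opening and the grip force at its end, in the units of the state.
- r.read_state(): the state, without advancing time (a new reading comes with each control period).
- r.snapshot(name): name is "scene" or "top" or "wrist"; returns a dict with "frame" (400x640x3 uint8, red, green, blue), "range_z" (400x640 float32, m along the optical axis (not along the pixel's ray), 0 where there is no reading), "camera_matrix" (3x3 intrinsics, pixels), "R" (3x3) and "t" (3): a world point X has camera coordinates R X + t; the wrist camera has in their place "tool_from_camera" (4x4, takes a point from camera to tool coordinates, whose origin is the TCP and whose axes are the flange's). Camera axes: x right, y down, z forward; pixel columns grow to the right and rows downward; lengths in m; the calibration is good to about 2 mm. A picture is of the moment at which its call begins: read the wrist's pose just before it.
- r.finish_job(): hands the job in; it is judged then, once.
Trained networks look in the newest picture that a camera, given by its name, has taken for a name from the list of things; names that differ only in an ending like _2 or _b are one class to them, and where a whole thing is asked for, a point or a joint stands for the part that bears it (a point fixed in the world has none). Each returns a list of dicts, best first, with "conf" (0 to 1); they miss things now and then, are a little off and sometimes report something else, mostly with a low value. They report only what shows in the picture. A call takes as long as a camera call. They do not tell look-alikes from the thing itself.
- r.regions_of(target, camera): "pixels" (400x640 bool, what is visible of it) and "rect" ([left, top, width, height] in pixels, round what is visible of it).
The state is a dict: "clock": time; "joint_pos": joint angles; "joint_vel": joint speeds; "joint_efforts": joint torques, N m; "tcp_pos": TCP position; "tcp_rot": TCP orientation; "contact_force": force on the tool from outside, world axes, zero at the start; "wrist_torque": the same for the moment, N m; "opening": opening from 0.0 (shut) to 1.0 (fully open); "grip_force": force on a finger pad.
Only numpy, scipy, OpenCV 4.12 (cv2) and the standard library are available. Lean on these libraries where they do the work, as an engineer would, in place of code of your own. Each camera call takes 0.05 s, during which the arm holds its last target. There are 200 camera calls.

## Working session

There is one attempt and no reset: what is moved stays moved. The work goes in short steps, Python scripts to look and compute and a tool call to move; the robot and the scene stay as the last step left them, time stands still between calls to the robot, and variables do not carry over. Pictures are saved under pics/ and viewed, at most 14 in all, crops included, and the job is handed in when it is done.

Besides the shell and the picture viewer there is one more tool, called after ">>>" as name(argument=value, ...) on one line, values as JSON. arm_command: Moves the arm, as the interface text tells. Its arguments: {"type":"object","properties":{"moves":{"type":"string"},"squeeze":{"type":"number"}},"required":["moves"]}

```bash
mkdir -p pics; ls; cat > h.py <<'E'
import numpy as np, cv2
from scipy.spatial.transform import Rotation as Ro
from plant import r
def cloud(s):
    K=s["camera_matrix"];z=s["range_z"];v,u=np.mgrid[:400,:640]
    c=np.stack([(u-K[0,2])/K[0,0]*z,(v-K[1,2])/K[1,1]*z,z],-1)
    if "R" in s: w=(c-s["t"])@s["R"]
    else:
        st=s["st"];T=s["tool_from_camera"]
        w=(c@T[:3,:3].T+T[:3,3])@Ro.from_rotvec(st["tcp_rot"]).as_matrix().T+st["tcp_pos"]
    w[z<=0]=np.nan
    return w
def snap(n,save=None):
    st=r.read_state();s=dict(r.snapshot(n));s["st"]=st
    if save: cv2.imwrite("pics/"+save+".png",s["frame"][:,:,::-1])
    return s
E
python3 - <<'E'
from h import *
st=r.read_state();print(st["tcp_pos"],Ro.from_rotvec(st["tcp_rot"]).as_matrix().round(3),st["clock"])
for n in("top","scene"):
    s=snap(n,n+"0");w=cloud(s);np.save(n+"0.npy",w)
    for t in("handle","spanner","brush","locknut","insert_handle","insert_spanner","insert_brush","insert_nut","drill_handle","drill_brush"):
        for d in r.regions_of(t,n)[:4]:
            p=w[d["pixels"]];p=p[~np.isnan(p[:,0])]
            if len(p)<5: continue
            q=p[:,:2]-p[:,:2].mean(0);ev,V=np.linalg.eigh(q.T@q)
            print(n,t,round(d["conf"],2),d["rect"],np.median(p,0).round(3),"zmax",np.percentile(p[:,2],98).round(3),"yaw",np.degrees(np.arctan2(V[1,1],V[0,1])).round(0),"ext",(np.ptp(q@V,axis=0)).round(3))
E
```

```text
pics
[0.24824131 0.57318079 0.21333795] [[-0.918  0.397 -0.001]
 [ 0.397  0.918 -0.001]
 [ 0.    -0.001 -1.   ]] 0.0
top handle 0.78 [204.0, 131.5, 18.4, 42.3] [0.578 0.247 0.029] zmax 0.033 yaw 166.0 ext [0.044 0.107]
top handle 0.74 [264.4, 242.8, 38.3, 28.5] [0.339 0.084 0.029] zmax 0.033 yaw 56.0 ext [0.037 0.109]
top handle 0.7 [188.9, 281.1, 48.6, 24.3] [0.251 0.243 0.029] zmax 0.033 yaw 102.0 ext [0.037 0.116]
top handle 0.65 [218.7, 191.2, 18.4, 41.7] [0.436 0.213 0.029] zmax 0.033 yaw 178.0 ext [0.044 0.107]
top spanner 0.73 [164.6, 217.0, 20.4, 50.0] [0.388 0.334 0.013] zmax 0.018 yaw 179.0 ext [0.048 0.126]
top brush 0.74 [393.3, 206.4, 23.4, 19.1] [ 0.438 -0.206  0.026] zmax 0.05 yaw -153.0 ext [0.053 0.054]
top brush 0.45 [375.6, 96.9, 32.7, 63.9] [ 0.648 -0.18   0.026] zmax 0.031 yaw 178.0 ext [0.08  0.152]
top locknut 0.83 [472.1, 166.0, 19.1, 18.1] [ 0.537 -0.393  0.018] zmax 0.022 yaw 105.0 ext [0.041 0.051]
top locknut 0.46 [221.0, 193.1, 14.3, 40.4] [0.44  0.212 0.029] zmax 0.033 yaw 179.0 ext [0.044 0.107]
top insert_handle 0.72 [273.2, 93.2, 42.8, 64.1] [0.659 0.
[... 1299 characters left out ...]
02 yaw -177.0 ext [0.04  0.042]
scene insert_handle 0.71 [368.4, 217.2, 62.8, 52.7] [0.664 0.056 0.022] zmax 0.029 yaw 177.0 ext [0.081 0.153]
scene insert_spanner 0.69 [339.5, 230.6, 64.3, 55.3] [ 0.662 -0.025  0.023] zmax 0.029 yaw 179.0 ext [0.081 0.153]
scene insert_brush 0.67 [276.2, 249.2, 60.5, 66.8] [ 0.651 -0.183  0.025] zmax 0.029 yaw 175.0 ext [0.085 0.155]
scene insert_nut 0.62 [381.2, 153.1, 29.6, 29.4] [0.448 0.206 0.024] zmax 0.031 yaw 178.0 ext [0.06  0.136]
scene drill_handle 0.74 [186.9, 285.8, 21.7, 21.1] [ 0.547 -0.399  0.016] zmax 0.02 yaw 176.0 ext [0.043 0.044]
scene drill_handle 0.23 [402.2, 129.2, 32.1, 26.9] [0.389 0.328 0.01 ] zmax 0.016 yaw 179.0 ext [0.046 0.125]
```

```bash
python3 - <<'E'
import cv2
i=cv2.imread("pics/top0.png")[85:315,130:500]
cv2.imwrite("pics/topc.png",cv2.resize(i,None,fx=2.15,fy=2.15,interpolation=cv2.INTER_CUBIC))
E
```

```text
(no output)
```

View pics/topc.png

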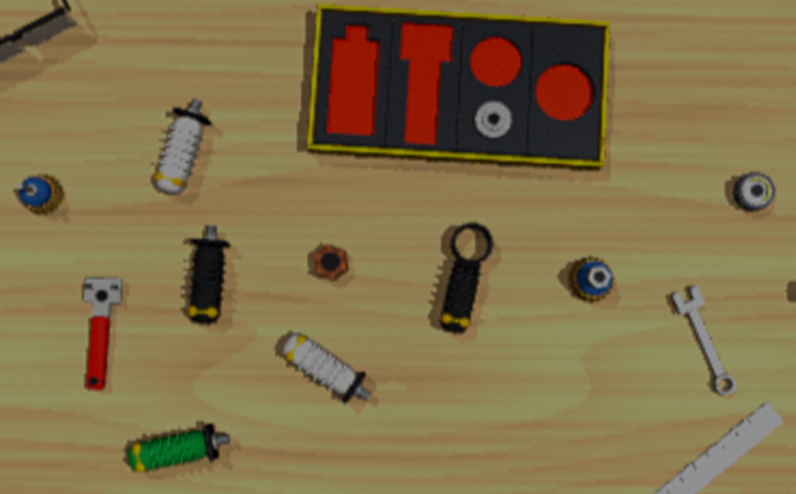

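The black handle with the bare stud is at crop (207,275) and full picture (226,213). The white handles at (182,145) and (325,367) and the green one at (178,447) are look-alikes. The black handle with the ring at (465,275) belongs to the drill. The brush with the hex hub is at (590,278) and the drill's thin-shank brush is at (40,190). The lock nut is at (753,190), and the spanner with the red grip is at (97,335). I'll confirm the picks in close wrist views.

```bash
cat >> h.py <<'E'
def plan(x,y,z,ang):
    """tool-frame move to world xyz with tool y along ang(deg, mod 180)"""
    st=r.read_state();R=Ro.from_rotvec(st["tcp_rot"]).as_matrix()
    cur=np.degrees(np.arctan2(R[1,1],R[0,1]));d=(ang-cur+90)%180-90
    # turn about tool z (down) by -d ; report shift after the turn, level tool assumed
    R2=R@Ro.from_rotvec([0,0,-np.radians(d)]).as_matrix()
    s=R2.T@(np.array([x,y,z])-st["tcp_pos"])*100
    print("turnz",round(-np.radians(d),3),"tilt",np.round(R[:,2],3),"shift cm",s.round(2),"j6",round(st["joint_pos"][5],2))
def rect(p):
    (cx,cy),(a,b),t=cv2.minAreaRect((p[:,:2]*1000).astype(np.float32))
    if a<b:a,b,t=b,a,t+90
    return "c",round(cx/1000,4),round(cy/1000,4),"size",round(a),round(b),"ang",round((t+90)%180-90,1)
E
python3 - <<'E'
from h import *
w=np.load("top0.npy");f=cv2.imread("pics/top0.png")[:,:,::-1].astype(int)
def near(c,rad,zl,zh): return w[(np.hypot(w[...,0]-c[0],w[...,1]-c[1])<rad)&(w[...,2]>zl)&(w[...,2]<zh)]
for n,c,rad,zl in(("handle",(.436,.213),.075,.02),("handle2",(.436,.213),.075,.01),("spanner",(.388,.334),.08,.007),("brushhub",(.438,-.206),.04,.042),("nut",(.537,-.393),.04,.012)):
    p=near(c,rad,zl,.07);print(n,len(p),*rect(p),p.mean(0).round(4),p[:,2].max().round(3))
red=((f[...,0]>130)&(f[...,1]<70)&(f[...,2]<70)&(w[...,0]>.55)).astype(np.uint8)
k,l,_,_=cv2.connectedComponentsWithStats(red)
for i in range(1,k):
    p=w[(l==i)&~np.isnan(w[...,0])]
    if len(p)>50: print("red",len(p),*rect(p),p.mean(0).round(4))
plan(.43,.213,.2,88)
E
```

```text
handle 540 c 0.4388 0.2135 size 105 39 ang -0.2 [0.4345 0.2146 0.0286] 0.036
handle2 599 c 0.4403 0.2138 size 108 39 ang -0.8 [0.4359 0.2137 0.0274] 0.036
spanner 556 c 0.3743 0.3338 size 123 41 ang -1.0 [0.3822 0.3338 0.013 ] 0.021
brushhub 81 c 0.4389 -0.2106 size 22 21 ang -88.9 [ 0.4385 -0.2108  0.048 ] 0.052
nut 251 c 0.5373 -0.3941 size 42 41 ang -42.8 [ 0.5377 -0.3938  0.0183] 0.024
red 843 c 0.6581 -0.0255 size 133 54 ang 0.5 [ 0.6655 -0.0218  0.0215]
red 900 c 0.6615 0.0588 size 121 49 ang -2.6 [0.6571 0.0585 0.0196]
red 379 c 0.6834 -0.102 size 53 51 ang 41.5 [ 0.6831 -0.1028  0.0222]
red 469 c 0.6491 -0.1794 size 59 57 ang -2.3 [ 0.649  -0.1793  0.0202]
turnz -0.374 tilt [ 0.  0. -1.] shift cm [-19.4  -35.4    1.39] j6 -0.1
```

>>> arm_command(moves="0 0 -0.125 0 0 0 9.12;0 0 -0.125 0 0 0 9.12;0 0 -0.124 0 0 0 9.12;0 0 0 -2.15 -3.93 0.15 9.12;0 0 0 -2.15 -3.93 0.15 9.12;0 0 0 -2.15 -3.93 0.15 9.12;0 0 0 -2.15 -3.93 0.15 9.12;0 0 0 -2.15 -3.93 0.15 9.12;0 0 0 -2.15 -3.93 0.15 9.12;0 0 0 -2.15 -3.93 0.15 9.12;0 0 0 -2.15 -3.93 0.15 9.12;0 0 0 -2.15 -3.93 0.15 9.12", squeeze=25)

```text
clock: 2.3
tcp_pos: [0.4301, 0.2116, 0.2006]
tcp_rot: [0.054, 3.141, 0.0]
contact_force: [0.7, 1.0, 0.7]
opening: 1.0
grip_force: 0.0
```

```bash
cat >> h.py <<'E'
def look(save,c,rad,zl,zh=.08):
    s=snap("wrist",save);w=cloud(s)
    m=(np.hypot(w[...,0]-c[0],w[...,1]-c[1])<rad)&(w[...,2]>zl)&(w[...,2]<zh)
    p=w[m]
    if len(p): print(save,len(p),*rect(p),"mean",p.mean(0).round(4),"z98",np.percentile(p[:,2],98).round(4))
    return s,w,m
E
python3 - <<'E'
from h import *
st=r.read_state();print(st["tcp_pos"],st["clock"])
s,w,m=look("w1",(.44,.213),.075,.01)
p=w[m]; print("grip",rect(p[(p[:,0]<.465)]))
print(np.nanmedian(w[...,2]),s["tool_from_camera"].round(3))
plan(.44,.213,.008,88)
E
```

```text
[0.43011927 0.21163831 0.20058352] 2.3
w1 2172 c 0.4394 0.2101 size 110 40 ang -0.1 mean [0.4334 0.2121 0.0269] z98 0.0309
grip ('c', 0.4251, 0.2128, 'size', 81, 33, 'ang', -3.3)
0.0001585105178904811 [[-0.    -0.962 -0.274  0.077]
 [ 1.    -0.    -0.001 -0.001]
 [ 0.001 -0.274  0.962 -0.17 ]
 [ 0.     0.     0.     1.   ]]
turnz -0.002 tilt [ 0.002 -0.002 -1.   ] shift cm [-0.67  0.67 19.24] j6 -1.21
```

View pics/w1.png

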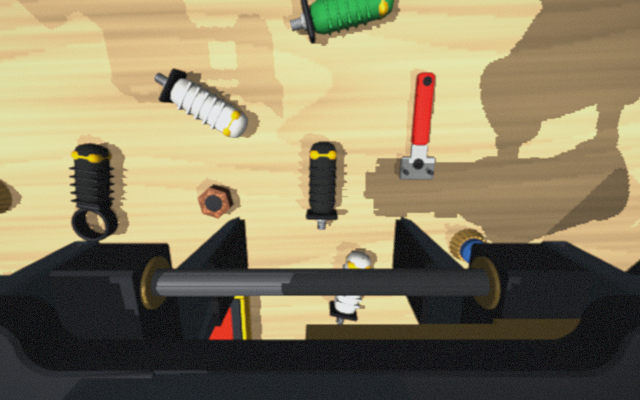

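The wrist view shows the black handle at (322,185) with a bare steel stud. The ring handle at (92,190), the white and green ones, and the drill brush at (467,245) stay where they are. I'm going down on the black one.

>>> arm_command(moves="0 0 0.017 -0.3 0.28 3.6 9.12;0 0 0 -0.32 0.29 4 9.12;0 0 0 0 0 4 9.12;0 0 0 0 0 4 9.12;0 0 0 0 0 2.5 9.12;0 0 0 0 0 0.7 9.12;0 0 0 0 0 0 9.12;0 0 0 0 0 0 3;0 0 0 0 0 0 2.5;0 0 0 0 0 0 2.5;0 0 0 0 0 0 2.5;0 0 0 0 0 0 2.5", squeeze=25)

```text
clock: 3.55
tcp_pos: [0.4361, 0.2188, 0.0128]
tcp_rot: [0.081, 3.14, 0.0]
contact_force: [-0.2, -0.1, -0.5]
opening: 0.589
grip_force: 0.0
```

>>> arm_command(moves="0 0 0 0 0 0 2.5;0 0 0 0 0 0 2.5;0 0 0 0 0 0 2.5;0 0 0 0 0 0 2.5")

```text
clock: 3.95
tcp_pos: [0.4359, 0.2186, 0.0124]
tcp_rot: [-0.081, -3.14, 0.0]
contact_force: [-0.5, -1.8, 2.8]
opening: 0.35
grip_force: 25.0
```

>>> arm_command(moves="0 0 0 0 0 -3 2.5;0 0 0 0 0 -4 2.5;0 0 0 0 0 -4 2.5;0 0 0 0 0 -1 2.5;0 0 0 0 0 0 2.5;0 0 0 0 0 0 2.5")

```text
clock: 4.55
tcp_pos: [0.4354, 0.2185, 0.1314]
tcp_rot: [-0.081, -3.139, 0.001]
contact_force: [0.4, -1.0, -1.3]
opening: 0.35
grip_force: 25.0
```

```bash
sed -i 's/    print("turnz"/    print(st["tcp_pos"].round(4),"v",np.abs(st["joint_vel"]).max().round(3),"f",np.round(st["contact_force"],1),round(st["opening"]*91,1));print("turnz"/' h.py
python3 - <<'E'
from h import *
plan(.657,.0585,.12,87)
r.snapshot("top")
plan(.657,.0585,.12,87)
E
```

```text
[0.4354 0.2185 0.1314] v 0.019 f [ 0.4 -1.  -1.3] 31.9
turnz 0.001 tilt [-0.001 -0.    -1.   ] shift cm [-22.97 -14.82   1.13] j6 -1.18
[0.4351 0.2184 0.131 ] v 0.008 f [ 0.4 -0.2 -1.6] 31.6
turnz 0.001 tilt [-0.002 -0.001 -1.   ] shift cm [-22.99 -14.81   1.07] j6 -1.18
```

>>> arm_command(moves="0 0 0 -2.5 -2.1 0 2.5;0 0 0 -2.5 -2.1 -1 2.5;0 0 0 -2.5 -2.1 -2 2.5;0 0 0 -2.5 -2.1 -2 2.5;0 0 0 -2.5 -2.1 -2 2.5;0 0 0 -2.5 -2.1 0 2.5;0 0 0 -1 -2.2 0 2.5;0 0 0 0 0 0 2.5;0 0 0 0 0 0 2.5;0 0 0 0 0 0 2.5")

```text
clock: 5.6
tcp_pos: [0.5873, 0.0632, 0.2013]
tcp_rot: [-0.081, -3.138, -0.0]
contact_force: [-0.4, 0.5, -2.2]
opening: 0.35
grip_force: 25.0
```

```bash
cat >> h.py <<'E'
def reds(s,w,big=300):
    f=s["frame"].astype(int)
    red=((f[...,0]>130)&(f[...,1]<90)&(f[...,2]<90)&(w[...,0]>.55)&(w[...,2]<.03)).astype(np.uint8)
    k,l,_,_=cv2.connectedComponentsWithStats(red)
    for i in range(1,k):
        p=w[(l==i)&~np.isnan(w[...,0])]
        if len(p)>big: print("red",len(p),*rect(p),p.mean(0).round(4),"min",p.min(0)[:2].round(4),"max",p.max(0)[:2].round(4))
E
python3 - <<'E'
from h import *
s=snap("wrist","w2");w=cloud(s);reds(s,w)
plan(.657,.0585,.12,87)
E
```

```text
red 1632 c 0.6282 -0.0238 size 81 37 ang -3.2 [ 0.6251 -0.0242  0.0206] min [ 0.5879 -0.0431] max [ 0.6693 -0.0038]
red 1770 c 0.6477 -0.1824 size 67 64 ang -60.3 [ 0.6484 -0.1845  0.0193] min [ 0.6142 -0.2158] max [ 0.681 -0.149]
[0.5874 0.0634 0.2016] v 0.008 f [ 0.6 -0.9 -1.5] 31.8
turnz 0.001 tilt [-0.002  0.    -1.   ] shift cm [-6.99 -0.12  8.15] j6 -1.51
```

View pics/w2.png

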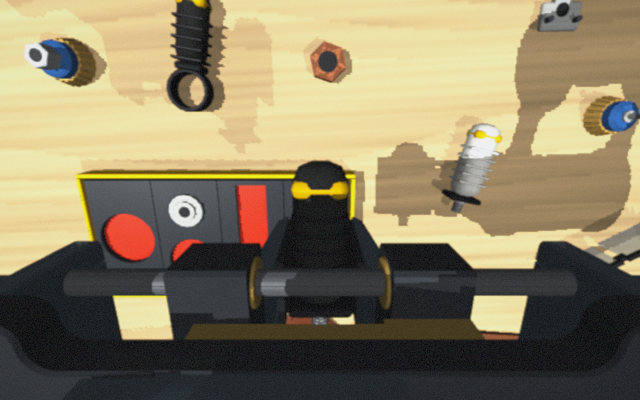

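The view shows the tray with its red recesses: spanner slot at (252,215), nut at (187,250), brush at (130,238). The handle is held straight above its own insert. The insert origins work out as handle (.661,.055), spanner (.657,-.025), nut recess (.682,-.105) and brush (.6477,-.1824).

>>> arm_command(moves="0 0 0 -3.5 -0.24 0 2.5;0 0 0 -3.54 -0.24 3 2.5;0 0 0 0 0 4 2.5;0 0 0 0 0 4 2.5;0 0 0 0 0 2.5 2.5;0 0 0 0 0 1 2.5;0 0 0 0 0 1 2.5;0 0 0 0 0 0.8 2.5;0 0 0 0 0 0.4 2.5;0 0 0 0 0 0 2.5;0 0 0 0 0 0 2.5")

```text
clock: 6.75
tcp_pos: [0.6586, 0.0542, 0.0361]
tcp_rot: [0.081, 3.14, 0.0]
contact_force: [-0.3, -0.2, -2.2]
opening: 0.345
grip_force: 25.0
```

```bash
python3 - <<'E'
from h import *
plan(.6575,.055,.033,87)
E
```

```text
[0.6586 0.0542 0.0361] v 0.003 f [-0.3 -0.2 -2.2] 31.4
turnz 0.001 tilt [ 0.001 -0.    -1.   ] shift cm [0.11 0.08 0.31] j6 -1.53
```

>>> arm_command(moves="0 0 0 0.1 0.08 0.15 2.5;0 0 0 0 0 0.2 2.5;0 0 0 0 0 0 2.5;0 0 0 0 0 0 4;0 0 0 0 0 0 5.5;0 0 0 0 0 0 5.5;0 0 0 0 0 0 5.5;0 0 0 0 0 -2 5.5;0 0 0 0 0 -4 5.5;0 0 0 0 0 -5 5.5;0 0 0 0 0 -5 9;0 0 0 0 0 0 9")

```text
clock: 7.95
tcp_pos: [0.6606, 0.0551, 0.1994]
tcp_rot: [0.081, 3.129, 0.0]
contact_force: [0.1, -0.6, 0.1]
opening: 0.748
grip_force: 0.0
```

>>> arm_command(moves="0 0 0 4.5 0 0 9;0 0 0 4.5 0 0 9;0 0 0 2 0 0 9;0 0 0 0 0 0 9;0 0 0 0 0 0 9;0 0 0 0 0 0 9")

```text
clock: 8.55
tcp_pos: [0.5484, 0.0607, 0.192]
tcp_rot: [0.081, 3.14, 0.0]
contact_force: [-0.7, 1.1, 0.1]
opening: 0.985
grip_force: 0.0
```

```bash
python3 - <<'E'
from h import *
s,w,m=look("w3",(.661,.055),.08,.03)
p=w[m];print(rect(p[p[:,2]>.038]))
plan(.40,.334,.15,88)
E
```

```text
w3 1383 c 0.6677 0.0654 size 141 65 ang -3.6 mean [0.6456 0.0544 0.0446] z98 0.0493
('c', 0.6607, 0.0544, 'size', 109, 39, 'ang', -5.7)
[0.5483 0.0607 0.1919] v 0.004 f [ 0.8 -0.8  0.4] 89.6
turnz -0.017 tilt [ 0.001  0.    -1.   ] shift cm [15.78 26.8   4.18] j6 -1.52
```

View pics/w3.png

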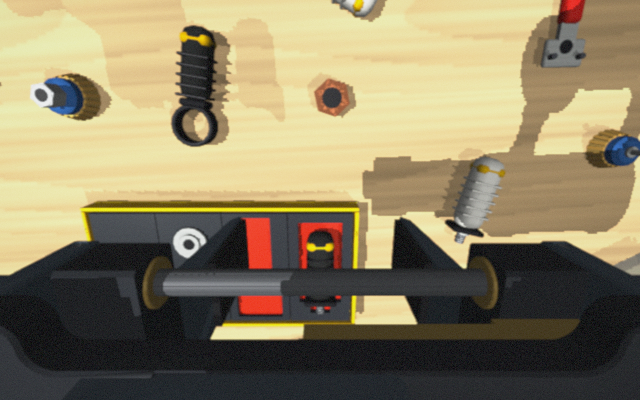

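The handle is seated in its recess at (320,265): measured (.6607,.0544), top at 49 mm as expected. Next is the spanner.

>>> arm_command(moves="0 0 0 2.2 3.83 0 9;0 0 0 2.2 3.83 0 9;0 0 0 2.2 3.83 0 9;0 0 0 2.2 3.83 0 9;0 0 0 2.2 3.83 0 9;0 0 0 2.2 3.83 0 9;0 0 0 2.6 3.82 0 9;0 0 0 0 0 0 9;0 0 0 0 0 0 9;0 0 0 0 0 0 9")

```text
clock: 9.6
tcp_pos: [0.4042, 0.3362, 0.1918]
tcp_rot: [0.082, 3.14, -0.0]
contact_force: [0.1, 0.3, -0.6]
opening: 0.987
grip_force: 0.0
```

```bash
python3 - <<'E'
from h import *
s,w,m=look(None,(.375,.334),.08,.006)
p=w[m];f=s["frame"][m].astype(int);q=p[(f[:,0]>120)&(f[:,1]<80)]
print("all",rect(p),"red",len(q),rect(q))
h=p[p[:,0]>q[:,0].max()+.016];print("head",len(h),rect(h))
plan(.375,.334,.008,88)
E
```

```text
None 2129 c 0.3738 0.3316 size 123 41 ang -2.7 mean [0.3796 0.3314 0.012 ] z98 0.0159
all ('c', 0.3738, 0.3316, 'size', 123, 41, 'ang', -2.7) red 1060 ('c', 0.3528, 0.3329, 'size', 78, 18, 'ang', -2.8)
head 724 ('c', 0.4217, 0.3294, 'size', 41, 27, 'ang', 87.5)
[0.4042 0.3359 0.1918] v 0.006 f [-0.4 -0.3  0.3] 89.4
turnz -0.018 tilt [-0. -0. -1.] shift cm [ 2.91 -0.28 18.38] j6 -0.94
```

>>> arm_command(moves="0 0 0 1.5 -0.3 2 5;0 0 0 1.5 -0.3 4 5;0 0 0 0 0 4 5;0 0 0 0 0 4 5;0 0 0 0 0 2.5 5;0 0 0 0 0 1.3 5;0 0 0 0 0 0.5 5;0 0 0 0 0 0 5;0 0 0 0 0 0 1.5;0 0 0 0 0 0 1.5;0 0 0 0 0 0 1.5;0 0 0 0 0 0 1.5")

```text
clock: 10.85
tcp_pos: [0.3734, 0.3323, 0.0094]
tcp_rot: [0.081, 3.14, 0.001]
contact_force: [0.7, 1.9, 1.1]
opening: 0.229
grip_force: 0.6
```

>>> arm_command(moves="0 0 0 0 0 0 1.5;0 0 0 0 0 0 1.5;0 0 0 0 0 0 1.5;0 0 0 0 0 0 1.5;0 0 0 0 0 0 1.5")

```text
clock: 11.35
tcp_pos: [0.3734, 0.3324, 0.0094]
tcp_rot: [0.081, 3.14, 0.001]
contact_force: [-0.4, -0.7, 7.8]
opening: 0.216
grip_force: 25.0
```

>>> arm_command(moves="0 0 0 0 0 -2 1.5;0 0 0 0 0 -5 1.5;0 0 0 -3.01 -3.42 -4 1.5;0 0 0 -3.01 -3.42 0 1.5;0 0 0 -3.01 -3.42 0 1.5;0 0 0 -3.01 -3.42 0 1.5;0 0 0 -3.01 -3.42 0 1.5;0 0 0 -3.01 -3.42 0 1.5;0 0 0 -3.01 -3.42 0 1.5;0 0 0 -3.01 -3.42 0 1.5;0 0 0 -3.01 -3.42 0 1.5;0 0 0 -3.03 -3.42 0 1.5")

```text
clock: 12.55
tcp_pos: [0.6519, -0.0204, 0.1118]
tcp_rot: [-0.081, -3.14, -0.0]
contact_force: [0.1, 0.9, -1.4]
opening: 0.211
grip_force: 25.0
```

>>> arm_command(moves="0 0 0 0 0 0 1.5;0 0 0 0 0 0 1.5;0 0 0 0 0 0 1.5;0 0 0 0 0 0 1.5")

```text
clock: 12.95
tcp_pos: [0.6506, -0.0177, 0.1119]
tcp_rot: [-0.08, -3.14, -0.0]
contact_force: [0.1, -0.8, -1.1]
opening: 0.217
grip_force: 25.0
```

```bash
python3 - <<'E'
from h import *
s=snap("wrist");w=cloud(s);reds(s,w)
plan(.6566,-.025,.0305,87)
E
```

```text
red 1105 c 0.6274 -0.0245 size 81 35 ang -4.4 [ 0.6137 -0.0311  0.0206] min [ 0.5868 -0.043 ] max [ 0.6668 -0.0042]
red 689 c 0.608 0.0628 size 41 21 ang 86.9 [0.6049 0.0645 0.0187] min [0.5967 0.0428] max [0.6192 0.0832]
red 2086 c 0.6516 -0.1851 size 66 58 ang 57.3 [ 0.6582 -0.1859  0.0192] min [ 0.6163 -0.2158] max [ 0.6812 -0.1496]
red 1651 c 0.6715 -0.1065 size 59 37 ang -86.3 [ 0.6733 -0.1065  0.0211] min [ 0.6529 -0.1349] max [ 0.6919 -0.0766]
[ 0.6507 -0.0178  0.112 ] v 0.004 f [ 0.8 -0.7 -2. ] 19.5
turnz 0.002 tilt [-0.  0. -1.] shift cm [-0.63 -0.69  8.15] j6 -1.64
```

>>> arm_command(moves="0 0 0 -0.3 -0.35 2 1.5;0 0 0 -0.33 -0.34 2 1.5;0 0 0 0 0 2 1.5;0 0 0 0 0 1 1.5;0 0 0 0 0 0.6 1.5;0 0 0 0 0 0.4 1.5;0 0 0 0 0 0 1.5;0 0 0 0 0 0 1.5")

```text
clock: 13.8
tcp_pos: [0.6576, -0.0259, 0.0326]
tcp_rot: [0.081, 3.14, -0.0]
contact_force: [0.3, 0.4, -1.8]
opening: 0.22
grip_force: 25.0
```

```bash
python3 - <<'E'
from h import *
plan(.6566,-.025,.0305,87)
E
```

```text
[ 0.6576 -0.0259  0.0326] v 0.004 f [ 0.3  0.4 -1.8] 20.0
turnz 0.001 tilt [ 0.001 -0.    -1.   ] shift cm [0.1  0.09 0.21] j6 -1.65
```

>>> arm_command(moves="0 0 0 0.1 0.09 0.1 1.5;0 0 0 0 0 0.08 1.5;0 0 0 0 0 0 2.5;0 0 0 0 0 0 3.6;0 0 0 0 0 0 3.6;0 0 0 0 0 0 3.6;0 0 0 0 0 -2 3.6;0 0 0 0 0 -4 3.6;0 0 0 0 0 -5 3.6;0 0 0 0 0 -5 7;0 0 0 4.5 0 0 9;0 0 0 4.5 0 0 9")

```text
clock: 15.0
tcp_pos: [0.5669, -0.0205, 0.1917]
tcp_rot: [0.081, 3.136, -0.001]
contact_force: [-0.2, -0.1, -1.3]
opening: 0.626
grip_force: 0.0
```

>>> arm_command(moves="0 0 0 2 0 0 9;0 0 0 0 0 0 9;0 0 0 0 0 0 9;0 0 0 0 0 0 9")

```text
clock: 15.4
tcp_pos: [0.5475, -0.0195, 0.1902]
tcp_rot: [0.081, 3.14, -0.0]
contact_force: [-0.1, -0.6, -0.4]
opening: 0.968
grip_force: 0.0
```

```bash
python3 - <<'E'
from h import *
s,w,m=look("w4",(.657,-.025),.08,.029)
f=s["frame"].astype(int);q=w[m&(f[...,0]>100)&(f[...,1]<80)]
if len(q):print("red",len(q),rect(q),np.percentile(q[:,2],[50,98]))
plan(.46,-.21,.19,87)
E
```

```text
w4 1936 c 0.652 -0.0137 size 150 135 ang 28.2 mean [ 0.6524 -0.0143  0.0358] z98 0.0487
red 718 ('c', 0.6466, 0.0045, 'size', 100, 81, 'ang', -3.4) [0.03470412 0.03672649]
[ 0.5474 -0.0195  0.19  ] v 0.004 f [ 0.7  0.6 -0.3] 89.4
turnz 0.001 tilt [ 0.001 -0.    -1.   ] shift cm [  7.73 -19.49   0.  ] j6 -1.66
```

View pics/w4.png

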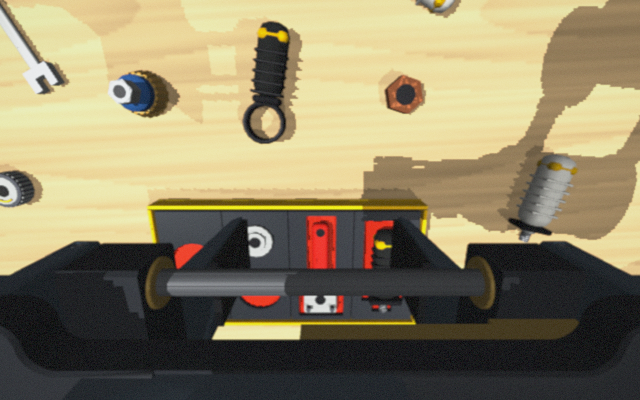

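The spanner is seated at (320,265) with its grip top at about 35–36 mm, as it should be. The brush with the hex hub is at (133,92). I'm going there.

>>> arm_command(moves="0 0 0 1.55 -3.9 0 9;0 0 0 1.55 -3.9 0 9;0 0 0 1.55 -3.9 0 9;0 0 0 1.55 -3.9 0 9;0 0 0 1.5 -3.9 2 9;0 0 0 0 0 2 9;0 0 0 0 0 0 9;0 0 0 0 0 0 9;0 0 0 0 0 0 9")

```text
clock: 16.35
tcp_pos: [0.4604, -0.2098, 0.1509]
tcp_rot: [0.08, 3.14, -0.001]
contact_force: [0.1, -0.3, -0.9]
opening: 0.987
grip_force: 0.0
```

```bash
python3 - <<'E'
from h import *
s,w,m=look("w5",(.4385,-.211),.04,.043)
u=cv2.resize(s["frame"][80:280,200:440],None,fx=3,fy=3)[:,:,::-1];cv2.imwrite("pics/w5c.png",u)
plan(.4385,-.211,.034,87)
E
```

```text
w5 459 c 0.4391 -0.215 size 24 21 ang 39.3 mean [ 0.4386 -0.2151  0.0473] z98 0.0489
[ 0.4603 -0.2097  0.1509] v 0.006 f [ 0.5 -0.1 -0.4] 89.8
turnz 0.002 tilt [ 0.001 -0.001 -1.   ] shift cm [ 2.19 -0.24 11.69] j6 -2.07
```

View pics/w5c.png

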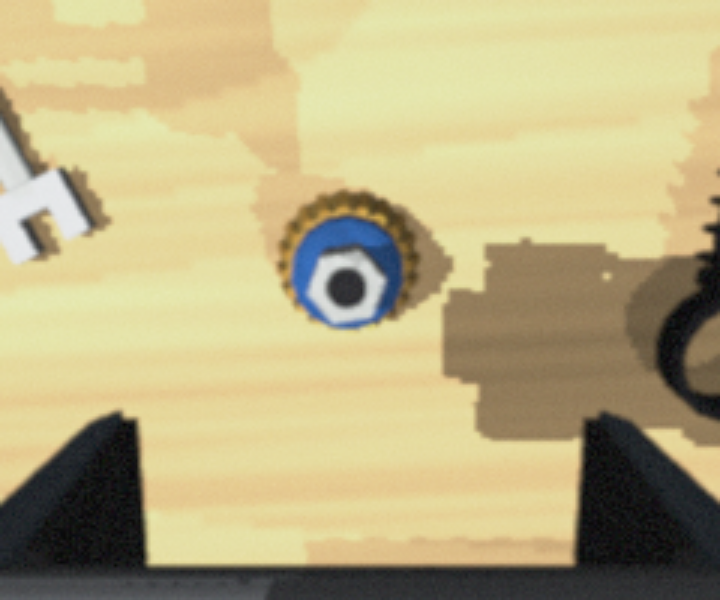

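The hex hub is at crop (346,287), with flats about 15° off the closing line. I'm turning to suit and gripping the hub.

>>> arm_command(moves="0 0 0.13 0 0 0 5;0 0 0.13 0 0 0 5;0 0 0 0.94 -0.6 2 5;0 0 0 0.94 -0.57 3 5;0 0 0 0 0 3 5;0 0 0 0 0 2 5;0 0 0 0 0 1.1 5;0 0 0 0 0 0.6 5;0 0 0 0 0 0 5;0 0 0 0 0 0 5;0 0 0 0 0 0 1.5;0 0 0 0 0 0 1.5")

```text
clock: 17.6
tcp_pos: [0.4383, -0.2156, 0.0337]
tcp_rot: [0.487, 3.103, -0.001]
contact_force: [0.3, -0.4, -0.5]
opening: 0.402
grip_force: 0.0
```

>>> arm_command(moves="0 0 0 0 0 0 1.5;0 0 0 0 0 0 1.5;0 0 0 0 0 0 1.5;0 0 0 0 0 0 1.5;0 0 0 0 0 0 1.5;0 0 0 0 0 0 1.5")

```text
clock: 18.2
tcp_pos: [0.438, -0.2154, 0.0332]
tcp_rot: [0.488, 3.103, -0.0]
contact_force: [1.2, 1.7, 6.2]
opening: 0.235
grip_force: 25.0
```

>>> arm_command(moves="0 0 0 0 0 -3 1.5;0 0 0 0 0 -5 1.5;0 0 0 -3.79 1.92 0 1.5;0 0 0 -3.79 1.92 0 1.5;0 0 0 -3.79 1.92 0 1.5;0 0 0 -3.79 1.92 0 1.5;0 0 0 -3.78 1.91 0 1.5;0 0 0 0 0 0 1.5;0 0 0 0 0 0 1.5;0 0 0 0 0 0 1.5")

```text
clock: 19.2
tcp_pos: [0.6464, -0.1823, 0.1126]
tcp_rot: [-0.488, -3.102, -0.0]
contact_force: [-0.2, 0.1, -2.2]
opening: 0.234
grip_force: 25.0
```

```bash
python3 - <<'E'
from h import *
plan(.6477,-.1825,.053,72)
E
```

```text
[ 0.6464 -0.1823  0.1126] v 0.01 f [-0.2  0.1 -2.2] 21.3
turnz 0.002 tilt [-0.002  0.    -1.   ] shift cm [-0.14  0.02  5.96] j6 -1.62
```

>>> arm_command(moves="0 0 0 -0.1 0 2 1.5;0 0 0 0 0 2 1.5;0 0 0 0 0 1 1.5;0 0 0 0 0 0.6 1.5;0 0 0 0 0 0.25 1.5;0 0 0 0 0 0 1.5;0 0 0 0 0 0 1.5")

```text
clock: 19.9
tcp_pos: [0.6489, -0.1828, 0.0553]
tcp_rot: [0.488, 3.103, -0.0]
contact_force: [0.6, 0.9, -2.2]
opening: 0.234
grip_force: 25.0
```

>>> arm_command(moves="0 0 0 0 0 0.15 1.5;0 0 0 0 0 0.13 1.5;0 0 0 0 0 0 1.5;0 0 0 0 0 0 3;0 0 0 0 0 0 4.5;0 0 0 0 0 0 4.5;0 0 0 0 0 0 4.5;0 0 0 0 0 -3 4.5;0 0 0 0 0 -5 4.5;0 0 0 0 0 -5 4.5;0 0 0 4.5 0 0 9;0 0 0 4.5 0 0 9")

```text
clock: 21.1
tcp_pos: [0.5634, -0.1553, 0.1834]
tcp_rot: [0.487, 3.099, -0.001]
contact_force: [-0.8, -0.0, -1.0]
opening: 0.636
grip_force: 0.0
```

>>> arm_command(moves="0 0 0 1 0 0 9;0 0 0 0 0 0 9;0 0 0 0 0 0 9;0 0 0 0 0 0 9")

```text
clock: 21.5
tcp_pos: [0.5546, -0.1524, 0.1817]
tcp_rot: [0.488, 3.103, -0.0]
contact_force: [0.4, 0.1, 0.3]
opening: 0.975
grip_force: 0.0
```

```bash
python3 - <<'E'
from h import *
s,w,m=look("w6",(.648,-.1825),.04,.055,.075)
look(None,(.648,-.1825),.04,.031,.075)
plan(.56,-.39,.15,87)
E
```

```text
w6 1 c 0.6372 -0.1802 size 0 0 ang 0.0 mean [ 0.6372 -0.1802  0.0559] z98 0.0559
None 561 c 0.6376 -0.1799 size 46 25 ang 70.4 mean [ 0.6355 -0.1799  0.0412] z98 0.0509
[ 0.5543 -0.1523  0.1815] v 0.009 f [-0.4 -0.2  0.5] 89.9
turnz -0.259 tilt [ 0. -0. -1.] shift cm [ -1.82 -23.71   3.15] j6 -1.63
```

View pics/w6.png

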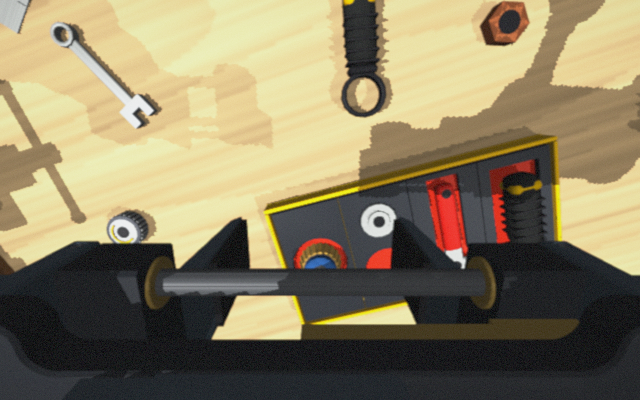

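The brush stands in its recess at (320,255), with the rod hiding its hub; I'll check it from above later. The lock nut with the yellow half-ring is at (127,228). Next is the nut.

>>> arm_command(moves="0 0 -0.13 0 0 0 9;0 0 -0.13 0 0 0 9;0 0 0 -0.36 -4.74 0 9;0 0 0 -0.36 -4.74 0 9;0 0 0 -0.36 -4.74 0 9;0 0 0 -0.36 -4.74 0 9;0 0 0 -0.36 -4.74 2 9;0 0 0 0 0 1 9;0 0 0 0 0 0 9;0 0 0 0 0 0 9;0 0 0 0 0 0 9")

```text
clock: 22.7
tcp_pos: [0.5597, -0.3871, 0.1532]
tcp_rot: [0.079, 3.14, -0.001]
contact_force: [0.1, -0.6, 0.3]
opening: 0.986
grip_force: 0.0
```

```bash
python3 - <<'E'
from h import *
s,w,m=look("w7",(.537,-.395),.04,.012)
p=w[m];print(p.min(0),p.max(0))
(c,rad)=cv2.minEnclosingCircle((p[:,:2]*1000).astype(np.float32));print(c,rad)
plan(.5373,-.3955,.008,87)
s=snap("top","t1");w=cloud(s)
q=w[(np.hypot(w[...,0]-.648,w[...,1]+.1825)<.03)&(w[...,2]>.058)];print("hub",len(q),q.mean(0),q[:,2].max())
E
```

```text
w7 1281 c 0.5387 -0.3992 size 42 42 ang 87.8 mean [ 0.5384 -0.399   0.0175] z98 0.0196
[ 0.51763578 -0.42038623  0.0121571 ] [ 0.55987839 -0.37800547  0.0212362 ]
(539.2103271484375, -399.20904541015625) 21.686594009399414
[ 0.5597 -0.3872  0.1533] v 0.004 f [ 0.3 -0.7 -0.5] 90.1
turnz 0.002 tilt [ 0.001 -0.001 -1.   ] shift cm [ 2.2  -0.94 14.53] j6 -2.21<stdin>:7: RuntimeWarning: Mean of empty slice.
  ret = um.true_divide(
Traceback (most recent call last):
ValueError: zero-size array to reduction operation maximum which has no identity
```

>>> arm_command(moves="0 0 0 1 -0.65 2 8;0 0 0 1.03 -0.65 3 8;0 0 0 0 0 4 8;0 0 0 0 0 3 8;0 0 0 0 0 1.5 8;0 0 0 0 0 0.9 8;0 0 0 0 0 0 8;0 0 0 0 0 0 8;0 0 0 0 0 0 3.5;0 0 0 0 0 0 3.5;0 0 0 0 0 0 3.5;0 0 0 0 0 0 3.5")

```text
clock: 24.0
tcp_pos: [0.5382, -0.4001, 0.0087]
tcp_rot: [0.081, 3.14, -0.0]
contact_force: [0.3, -0.1, -0.1]
opening: 0.559
grip_force: 0.0
```

>>> arm_command(moves="0 0 0 0 0 0 3.5;0 0 0 0 0 0 3.5;0 0 0 0 0 0 3.5;0 0 0 0 0 0 3.5;0 0 0 0 0 0 3.5")

```text
clock: 24.5
tcp_pos: [0.5381, -0.3999, 0.0085]
tcp_rot: [0.081, 3.141, 0.0]
contact_force: [-0.4, 1.6, 4.4]
opening: 0.438
grip_force: 25.0
```

```bash
python3 - <<'E'
from h import *
plan(.682,-.1055,.15,87)
s=snap("top","t2");w=cloud(s);f=s["frame"]
q=w[(np.hypot(w[...,0]-.648,w[...,1]+.1825)<.035)]
print(len(q),np.nanpercentile(q[:,2],[5,50,95,100]))
q=q[q[:,2]>.055]
if len(q):print("hub",len(q),q.mean(0))
cv2.imwrite("pics/t2c.png",cv2.resize(f[85:315,130:500,::-1],None,fx=2.15,fy=2.15,interpolation=cv2.INTER_CUBIC))
E
```

```text
[ 0.5381 -0.3999  0.0085] v 0.002 f [-0.4  1.6  4.4] 39.9
turnz 0.001 tilt [ 0.  0. -1.] shift cm [-12.83  30.16 -14.15] j6 -2.25
0 nan
  return np.nanmean(a, axis, out=out, keepdims=keepdims)
```

View pics/t2c.png

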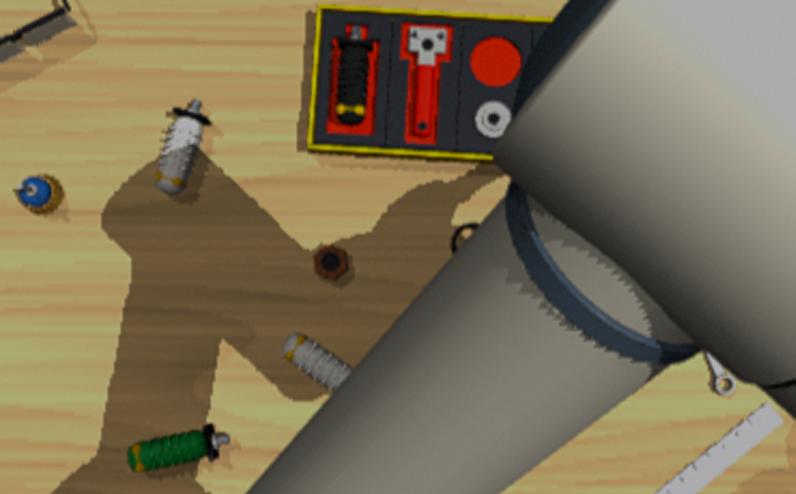

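The picture shows the handle and spanner in their recesses; the arm hides the brush. The nut is gripped, so I'm carrying it to its recess at (495,62).

>>> arm_command(moves="0 0 0 0 0 -3 3.5;0 0 0 0 0 -5 3.5;0 0 0 0 0 -5 3.5;0 0 0 -1.83 4.31 0 3.5;0 0 0 -1.83 4.31 0 3.5;0 0 0 -1.83 4.31 0 3.5;0 0 0 -1.83 4.31 0 3.5;0 0 0 -1.83 4.31 0 3.5;0 0 0 -1.83 4.31 0 3.5;0 0 0 -1.85 4.3 0 3.5;0 0 0 0 0 0 3.5;0 0 0 0 0 0 3.5")

```text
clock: 25.75
tcp_pos: [0.682, -0.1044, 0.138]
tcp_rot: [-0.078, -3.14, 0.0]
contact_force: [-0.1, -0.2, -0.6]
opening: 0.438
grip_force: 25.0
```

>>> arm_command(moves="0 0 0 0 0 0 3.5;0 0 0 0 0 0 3.5")

```text
clock: 25.95
tcp_pos: [0.6814, -0.1067, 0.1383]
tcp_rot: [-0.084, -3.14, 0.0]
contact_force: [-0.2, -0.5, -0.9]
opening: 0.438
grip_force: 25.0
```

```bash
python3 - <<'E'
from h import *
plan(.682,-.1055,.0295,87)
s,w,m=look("w8",(.648,-.1825),.035,.03,.075)
q=w[m];q=q[q[:,2]>.06]
if len(q):print("hub",len(q),rect(q),q.mean(0),np.percentile(q[:,2],98))
E
```

```text
[ 0.6814 -0.1067  0.1383] v 0.003 f [-0.2 -0.5 -0.9] 39.9
turnz -0.001 tilt [-0. -0. -1.] shift cm [-0.06  0.12 10.88] j6 -1.76
w8 1915 c 0.6469 -0.1806 size 46 40 ang 30.2 mean [ 0.6458 -0.1789  0.0509] z98 0.0674
hub 639 ('c', 0.6491, -0.1841, 'size', 24, 22, 'ang', -21.7) [ 0.64855693 -0.18328603  0.06599882] 0.06775905815679097
```

The brush is seated: hub at (.649,-.183), top at 67 mm. I'm lowering the nut.

>>> arm_command(moves="0 0 0 -0.06 0.1 3 3.5;0 0 0 0 0 3 3.5;0 0 0 0 0 2.5 3.5;0 0 0 0 0 1.2 3.5;0 0 0 0 0 0.6 3.5;0 0 0 0 0 0.3 3.5;0 0 0 0 0 0 3.5;0 0 0 0 0 0 3.5")

```text
clock: 26.8
tcp_pos: [0.6831, -0.1047, 0.0335]
tcp_rot: [0.081, 3.139, -0.001]
contact_force: [0.8, -0.9, -1.0]
opening: 0.44
grip_force: 25.0
```

>>> arm_command(moves="0 0 0 0 0 0.2 3.5;0 0 0 0 0 0.15 3.5;0 0 0 0 0 0 3.5;0 0 0 0 0 0 4.5;0 0 0 0 0 0 5;0 0 0 0 0 0 5;0 0 0 0 0 0 5;0 0 0 0 0 -3 5;0 0 0 0 0 -5 5;0 0 0 0 0 -5 5;0 0 0 4 0 -3 5;0 0 0 4 0 0 5")

```text
clock: 28.0
tcp_pos: [0.6043, -0.1009, 0.1933]
tcp_rot: [0.081, 3.133, -0.003]
contact_force: [0.6, -0.5, -1.0]
opening: 0.547
grip_force: 0.0
```

>>> arm_command(moves="0 0 0 5 0 0 5;0 0 0 5 0 0 5;0 0 0 5 0 0 5;0 0 0 5 0 0 5;0 0 0 3 0 0 5;0 0 0 0 0 0 5;0 0 0 0 0 0 5;0 0 0 0 0 0 5")

```text
clock: 28.8
tcp_pos: [0.3741, -0.0888, 0.1892]
tcp_rot: [0.081, 3.139, -0.001]
contact_force: [0.2, 0.1, 1.3]
opening: 0.546
grip_force: 0.0
```

```bash
python3 - <<'E'
from h import *
plan(.5,-.1,.2,87)
s=snap("top","t3");w=cloud(s);f=s["frame"]
for n,c,rad,zl in(("nut",(.682,-.1055),.03,.032),("hub",(.648,-.1825),.035,.058),("handle",(.661,.055),.07,.04),("dbrush",(.526,.4),.04,.012),("dh",(.419,-.064),.08,.012)):
    q=w[(np.hypot(w[...,0]-c[0],w[...,1]-c[1])<rad)&(w[...,2]>zl)&(w[...,2]<.09)]
    print(n,len(q),*(rect(q)+(q.mean(0).round(4),np.percentile(q[:,2],[10,90]).round(4)) if len(q) else ()))
cv2.imwrite("pics/t3c.png",cv2.resize(f[85:315,130:500,::-1],None,fx=2.15,fy=2.15,interpolation=cv2.INTER_CUBIC))
E
```

```text
[ 0.3741 -0.0888  0.1892] v 0.01 f [0.2 0.1 1.3] 49.7
turnz 0.001 tilt [ 0.001 -0.    -1.   ] shift cm [-12.63  -0.46  -1.07] j6 -1.91
nut 259 c 0.6828 -0.1027 size 41 41 ang 86.7 [ 0.682  -0.1022  0.0393] [0.0365 0.0418]
hub 83 c 0.6486 -0.1798 size 22 22 ang 5.0 [ 0.6477 -0.1798  0.0669] [0.0641 0.0694]
handle 517 c 0.6601 0.0576 size 106 38 ang -6.3 [0.654  0.0566 0.0478] [0.0438 0.051 ]
dbrush 238 c 0.5291 0.4037 size 41 37 ang -14.1 [0.5279 0.4026 0.028 ] [0.0159 0.0352]
dh 0
```

View pics/t3c.png

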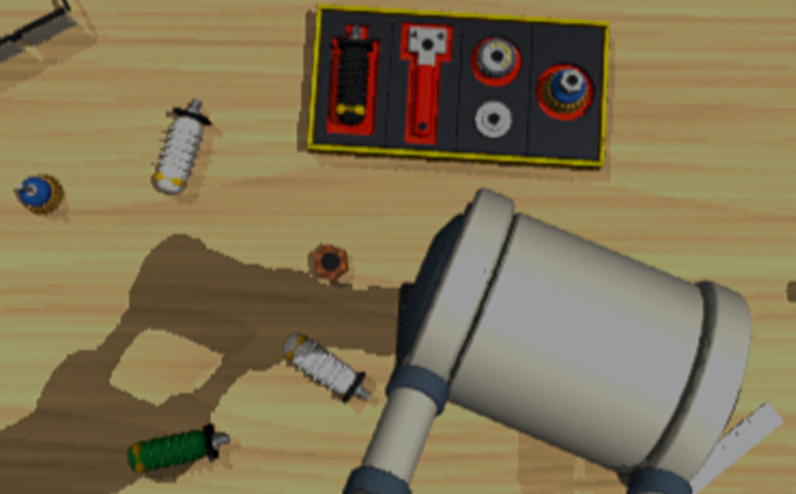

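All four parts sit in their own recesses: handle (350,80), spanner (425,85), nut (497,60) and brush (565,90), with nut top 39 mm and brush top 67 mm as expected. The arm was never near the drill's parts, and the gripper is clear and open.

```bash
python3 -c "
from plant import r
print(r.finish_job())"
```

```text
the job is handed in; nothing more can be done
None
```

The handle, spanner, brush and lock nut are each seated in their own recess and the job is handed in at about 29 s; the final view shows the drill's brush unmoved, while its handle was hidden by the arm there but was not touched.

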